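# Close a two-part plaster mould in the screw vise

## Robot

A 6-joint arm with a two-finger parallel gripper is mounted at the origin on a cart in front of the work surface, level with it; the furniture and walls round the work are solid. World frame = base frame: x ahead of the robot, y to its left, z up, the work surface at z = 0. Lengths are in mm, angles in rad, forces in N, time in s.
With the tool pointing down it reaches from about 375 to 750 mm from the base axis. Payload 9 kg.
Tool frame: the origin (TCP) lies on the centre line of the jaws, within the pads' length; the fingertips stand 25 mm ahead of it and the grasp point (between the pads) lies 6 mm ahead of it; z points along the fingers, y is the line along which they close (so a half turn about z gives the same grasp; the last joint's range is limited). The gripper opens to 85 mm and grips with 20 to 120 N. Pads are 22 mm wide; open, the fingers measure 114 mm over their backs; the gripper's body (76 mm by 85 mm) begins 54 mm behind the grasp point. The pads swing forward as they close: fully open they stand 13 mm farther back than shut.
Start: joints at [0.918, 0.104, 0.097, 1.564, 0, 1.353], TCP at [252.744, 544.2, 256.331] pointing down, gripper open.
Joint ranges: [-2.99, 2.99], [-0.84, 1.86], [-1.1, 1.16], [-1.84, 2.11], [-1.51, 1.56], [-3.14, 3.14]. Speed limits (rad/s): [2.22, 2.22, 2.57, 3.14, 3.14, 3.14].

## Interface

Orientations are given as a 3x3 rotation matrix whose columns are the frame's x, y, z axes.
In Python, from station import manip gives the robot as it stands.
- The arm moves only by the shell command python3 -m jog 'ROWS' [OPENING]. ROWS is text: rows parted by semicolons, each of 6 numbers parted by spaces: the shift along the tool's x, y, z in cm, then the turn, a rotation vector about the tool's x, y, z in rad. A call has 1 to 12 rows; each row is the pose to reach, as a shift and turn from the pose commanded when the call began, along the tool's axes at that moment; what a row does not reach only later rows make up. A row lasts 1/8 s, in which the tool goes at most 62.5 mm and 10.7 degrees, less where a joint would pass 70% of its speed; a pose out of reach is approached as far as the arm can. A call with a gripper value outside its range is refused whole. OPENING is the closure in counts, from 0 (fully open) to 255 (shut), set as the call begins (- or left out, the last holds). The fingers move at their own pace and stop on an object; the grip force is fixed at half the most. Time passes only in rows, so rows that repeat a pose let the fingers close. It gives the time, the measured TCP pose, the force, the opening and the grip force at its end, in the units of the state.
- manip.sense(): the state, without advancing time (a new reading comes with each control period).
- manip.snapshot(name): name is "side" or "top" or "wrist"; returns (picture, depth): 384x512x3 uint8, red, green, blue; 384x512 float32, mm along the optical axis (not along the pixel's ray), 0 where there is no reading.
- manip.get_calibration(name): a dict with "mtx" (3x3 intrinsics, pixels), "R" (3x3) and "t" (3): a world point X has camera coordinates R X + t. Camera axes: x right, y down, z forward; pixel columns grow to the right and rows downward; lengths in mm; the calibration is good to about 2 mm. A picture is of the moment at which its call begins: read the wrist's pose just before it. get_calibration takes no time and is no camera call; for the wrist camera it gives the pose at the moment of the call.
- manip.job_done(): hands the job in; it is judged then, once.
The state is a dict: "time": time; "joints": joint angles; "dq": joint speeds; "effort": joint torques, N m; "ee_pos": TCP position; "tool_rot": TCP orientation; "contact_force": force on the tool from outside, world axes, zero at the start; "torque": the same for the moment, N m; "gripper_width": opening from 0.0 (shut) to 1.0 (fully open); "finger_force": force on a finger pad.
Only numpy, scipy, OpenCV 4.12 (cv2) and the standard library are available. Lean on these libraries where they do the work, as an engineer would, in place of code of your own. Each camera call takes 0.05 s, during which the arm holds its last target. There are 200 camera calls.

## Task

Get the small vase mould ready for casting: stand the loose plaster half on the vise bed between the open jaw and the other half, its two keys facing the sockets, then let go and crank the handle clockwise so the jaw slides up and closes the mould. Once the sprung plate presses on the closed mould, give it about half a turn more so that the springs hold it firmly, but do not drive them solid, or the plaster cracks. Keep both halves upright and the other half in its place, and do not disturb the bottles or the tin.

Things in the scene. Friction and masses are not known exactly. Their poses are not given: they have to be found in the camera images.
- vise: grey cast screw vise bolted down, 217 x 76 mm (130 over the lugs), crank end to the robot's right. x: along the screw from crank end to fixed jaw, z up. Origin: on the worktop under the bed's middle; bed top at z 30 mm. Fixed jaw x 75 to 100 mm, 118 high; screw block x -110 to -88, 112 high; sliding jaw 115 high. Beside the bed nothing over 20 mm high. Screw axis at y 0, z 85 mm
- half_a: the plaster half already in the vise, loose, back against the fixed jaw: 42 (x) x 58 (y) x 90 (z) mm, half a vase cavity and two round sockets (13 mm wide, 8.5 mm deep) in its -x face. Origin: centre of its underside, on the bed. Axes as the vise's (x towards the fixed jaw)
- half_a_face (a point): centre of the parting (-x) face of half_a, 45 mm above its underside
- half_b: loose plaster half, upright on the worktop: 42 (x) x 58 (y) x 90 (z) mm, 0.25 to 0.5 kg. Two cone keys (11 to 5 mm wide) stand out 7 mm from its +x face at y +-18.5, z 72 mm; back flat. Origin: centre of underside. Grip it across its y, near the top. In the mould its x points as the vise's x. Pushed by the plate it slides on the bed; keys within 4 mm centre themselves
- half_b_face (a point): centre of the parting (+x) face of half_b, 45 mm above its underside; 0 to 1 mm from point half_a_face when the mould is shut
- crank (a joint): turn of the crank, rad. Grows (and closes the vise) when turned clockwise as seen from the crank end looking along the vise's +x, a positive turn about that x. Starts at 0 to 6, stop at 24. At 0 and every full turn the arm points straight up. 12 mm of jaw travel a turn. Stiff: it stays where it is left and needs about 3 N at the grip
- jaw (a joint): travel of the sliding jaw towards the fixed jaw, m: 0.012 x crank / 2 pi. The crank with its screw travels along with it
- plate (a joint): how far the sprung wooden pressure plate on the front of the jaw is pushed back into it, m: 0 free, 0.012 solid; springs of 3 N a mm. Pushing the loose half along the bed alone gives about 0.001; half a turn after the mould is shut and pressed gives about 0.006 and 18 N
- plate_face (a point): centre of the front (+x) face of the pressure plate (70 mm wide, 78 mm high), which presses half_b's back; 42 mm before the vise's origin when the jaw is fully open, and it needs 32 mm of travel or a little more to touch the closed mould
- crank_hub (a point): middle of the crank arm (9 mm thick) where it meets the screw, on the screw axis; it moves with the jaw. Its axes turn with the crank, x along the screw
- crank_grip (a point): middle of the crank's round wooden grip, 45 mm off the screw axis and 50 mm out from the crank arm towards the vise's -x. Grip 21 to 23 mm thick, 72 mm long, parallel to the screw, spins freely on its pin; can be held from above all the way round; lowest height 40 mm. The hub is 25 mm thick
- tip_tin: flat closed teal tin box, 70 x 98 x 30 mm, lying on the side where the loose half is not; bystander, leave alone. Origin: centre of its underside
- wide_bottle: wide-shouldered needle-tip squeeze bottle, 50 x 49 x 110 mm, near the front edge; bystander, leave alone. Origin: centre of its underside
- slim_jar: blue-grey needle-tip squeeze bottle, 43 x 42 x 109 mm, at the front left corner; bystander, leave alone. Origin: centre of its underside
- round_jar: stout brown needle-tip squeeze bottle, 50 x 49 x 99 mm, at the back on the right; bystander, leave alone. Origin: centre of its underside
- low_bottle: short dark needle-tip squeeze bottle, 41 x 41 x 84 mm, at the right; bystander, leave alone. Origin: centre of its underside

How it is judged:
By the outcome, as a careful person would: the job done as asked, in the order asked, and still so for the second after the job is handed in, with the robot touching nothing.
It also fails if it takes over 67 s, if anything falls off the work surface, if the arm or the gripper's body presses on something with over 40 N, if the wrist force passes 120 N, or if a joint passes its speed limit or range.

## Working session

There is one attempt and no reset: what is moved stays moved. The work goes in short steps, Python scripts to look and compute and a shell command to move; the robot and the scene stay as the last step left them, time stands still between calls to the robot, and variables do not carry over. Pictures are saved under pics/ and viewed, at most 11 in all, crops included, and the job is handed in when it is done.

```bash
ls; mkdir -p pics
python3 - <<'E'
from station import manip
import cv2,numpy as np
np.set_printoptions(precision=3,suppress=True)
s=manip.sense();print(s)
for n in("top","side"):
    p,d=manip.snapshot(n);cv2.imwrite(f"pics/{n}0.png",p[:,:,::-1]);np.savez(f"{n}0.npz",p=p,d=d)
    c=manip.get_calibration(n);print(n,c["mtx"],c["R"],c["t"],-c["R"].T@c["t"], (d>0).mean())
E
```

```text
pics
{'time': 0.0, 'joints': array([0.918, 0.105, 0.096, 1.564, 0.   , 1.353]), 'dq': array([ 0.   ,  0.   , -0.001,  0.001, -0.   ,  0.001]), 'effort': array([ -0.001, -55.693,  50.365,   0.017,  -0.   ,   0.   ]), 'ee_pos': array([252.518, 543.939, 255.494]), 'tool_rot': array([[-0.907,  0.421, -0.001],
       [ 0.421,  0.907, -0.001],
       [ 0.   , -0.001, -1.   ]]), 'contact_force': array([ 0.811,  0.463, -0.12 ]), 'torque': array([-0.012,  0.033,  0.023]), 'finger_force': 0.0, 'gripper_width': 0.9967454228605089}
top [[398.076   0.    255.842]
 [  0.    398.076 190.974]
 [  0.      0.      1.   ]] [[ 0.014 -1.    -0.001]
 [-0.99  -0.013 -0.138]
 [ 0.138  0.003 -0.99 ]] [ -40.773  512.536 1245.996] [ 335.891  -37.05  1304.862] 0.9959869384765625
side [[435.427   0.    254.218]
 [  0.    435.427 189.105]
 [  0.      0.      1.   ]] [[ 1.     0.028 -0.014]
 [ 0.003 -0.544 -0.839]
 [-0.031  0.839 -0.544]] [-531.635   60.981 1608.96 ] [  580.563 -1301.83    918.31 ] 0.9960276285807291
```

View pics/top0.png

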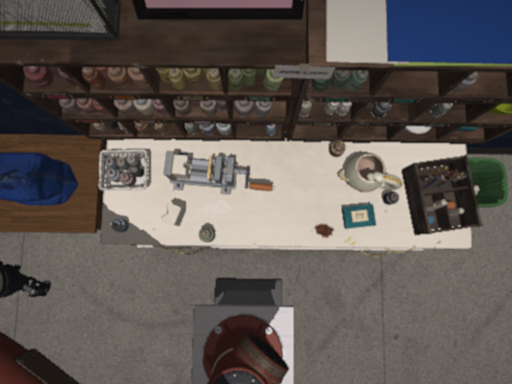

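View pics/side0.png

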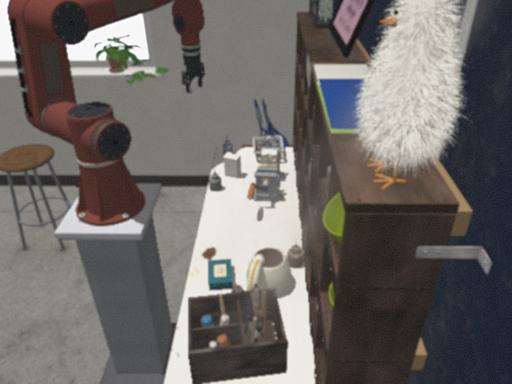

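```bash
cat > h.py <<'E'
from station import manip
import cv2,numpy as np
np.set_printoptions(precision=2,suppress=True)
def snap(n,f=None):
    c=manip.get_calibration(n);p,d=manip.snapshot(n)
    if f: cv2.imwrite(f"pics/{f}.png",p[:,:,::-1]); np.savez(f+".npz",p=p,d=d,**c)
    return p,d,c
def cloud(d,c):
    v,u=np.mgrid[:d.shape[0],:d.shape[1]]
    X=np.stack([(u-c["mtx"][0,2])/c["mtx"][0,0]*d,(v-c["mtx"][1,2])/c["mtx"][1,1]*d,d],-1)
    return (X-c["t"])@c["R"]
def proj(X,c):
    q=(np.asarray(X)@c["R"].T+c["t"])@c["mtx"].T
    return q[...,:2]/q[...,2:]
E
python3 - <<'E'
from h import *
z=np.load("top0.npz");c=manip.get_calibration("top");W=cloud(z["d"],c)
a=z["p"][135:255,95:275];b=W[135:255,95:275,2]
cv2.imwrite("pics/crop0.png",np.vstack([cv2.resize(a[:,:,::-1],None,fx=4,fy=4,interpolation=cv2.INTER_CUBIC)]))
print(np.median(W[200:240,270:300],axis=(0,1)))
for lo,hi in((70,140),(20,60)):
  m=((W[...,2]>lo)&(W[...,2]<hi)&(W[...,0]>330)&(W[...,0]<700)&(W[...,1]>-150)&(W[...,1]<450)).astype(np.uint8)
  n,l,s,ce=cv2.connectedComponentsWithStats(m)
  for i in range(1,n):
    if s[i,4]>8: q=W[l==i]; print(lo,s[i],np.median(q,0),q.min(0),q.max(0))
E
```

```text
[ 423.85 -127.63   -0.32]
70 [125 124   9  10  40] [691.69 360.57 108.55] [689.4  358.17  72.24] [698.43 368.16 138.44]
70 [177 126   8   8  36] [691.08 199.64 108.17] [689.85 196.96  73.74] [699.97 207.34 139.93]
70 [230 126   5   9  26] [691.46  40.69 112.42] [690.43  35.4   70.21] [699.57  46.76 139.2 ]
70 [282 127  12   8  63] [ 691.54 -127.27  107.64] [ 689.22 -145.36   72.47] [ 699.62 -114.    138.2 ]
70 [163 150  27  28 544] [580.33 214.72 117.86] [548.38 177.4   71.83] [625.99 249.03 126.21]
70 [127 155   8   8  34] [605.4  364.59  72.54] [594.92 353.55  70.02] [617.49 375.87  84.27]
70 [207 155  68  36 866] [561.65  51.27 106.2 ] [508.3  -89.45  70.13] [612.65 117.28 119.52]
70 [104 157   9   7  28] [597.64 432.45  73.11] [590.37 421.51  70.17] [610.23 444.31 112.91]
70 [116 158   9   6  27] [598.23 395.57  71.84] [591.42 384.8   70.04] [607.65 406.06 113.83]
70 [129 165   9   8  24] [575.58 354.03  73.  ] [563.23 341.96  70.53] [585.06 360.96 104.32]
70 [107 169   6   6  12] [563.84 425.91  75.07] [555.96 420.09  70.07] [571.96 429.58  94.39]
70 [120 172   8   8  35] [548.5
[... 502 characters left out ...]
9.62  34.41  20.12] [620.94 246.63  59.46]
20 [223 159   4   8  24] [608.02  71.18  32.27] [594.07  64.7   24.11] [617.47  74.26  54.18]
20 [234 162   3   6  12] [598.77  35.38  28.2 ] [587.8   32.17  24.71] [608.07  37.34  49.9 ]
20 [212 164   3   9  16] [582.45 106.62  36.25] [571.86 100.74  28.77] [597.81 108.31  59.67]
20 [104 186  42   4  95] [516.49 389.68  56.28] [510.07 318.62  47.62] [521.46 447.47  59.99]
20 [176 208   9  18  47] [426.89 206.3   38.31] [400.76 196.99  20.89] [454.86 217.22  59.25]
20 [111 218  17  14 114] [397.51 390.42  45.  ] [378.57 379.3   20.34] [420.31 420.33  59.9 ]
20 [198 226  17  16 143] [372.94 116.71  45.25] [350.94  97.4   20.48] [398.41 147.24  59.8 ]
```

View pics/crop0.png

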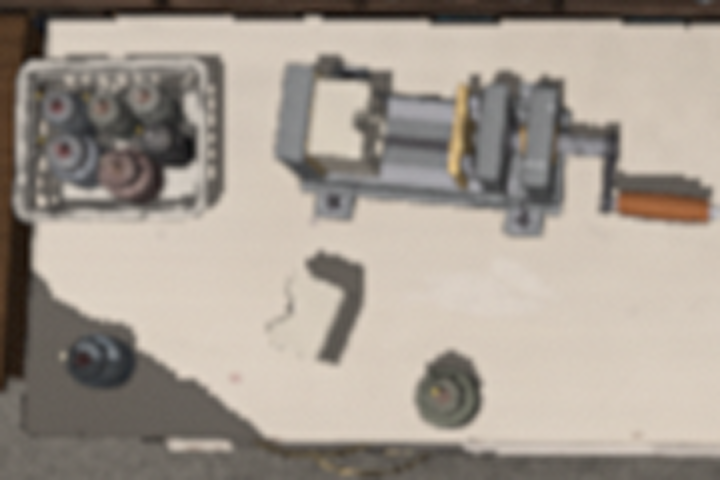

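```bash
cat >> h.py <<'E'
from scipy.spatial.transform import Rotation as Ro
def rows(P,R=None,R0=None,p0=None):
    """shift (cm) and rotvec in the present tool frame for world target P (mm), rotation R"""
    s=manip.sense(); R0=s["tool_rot"] if R0 is None else R0; p0=s["ee_pos"] if p0 is None else p0
    d=R0.T@(np.asarray(P,float)-p0)/10
    r=np.zeros(3) if R is None else Ro.from_matrix(R0.T@R).as_rotvec()
    print("row",np.round(d,2),np.round(r,3),"steps",np.linalg.norm(d)/6.25,np.degrees(np.linalg.norm(r))/10.7)
def down(yx,yy):
    "tool pointing down with tool y along (yx,yy)"
    y=np.array([yx,yy,0])/np.hypot(yx,yy);z=np.array([0,0,-1.]);return np.stack([np.cross(y,z),y,z],1)
E
python3 - <<'E'
from h import *
c=manip.get_calibration("wrist");s=manip.sense();print("cam in tool",s["tool_rot"].T@(-c["R"].T@c["t"]-s["ee_pos"]),"\n",c["R"]@s["tool_rot"],c["mtx"])
z=np.load("top0.npz");W=cloud(z["d"],manip.get_calibration("top"))
m=(W[...,2]>84)&(W[...,2]<97)&(W[...,0]>390)&(W[...,0]<475)&(W[...,1]>180)&(W[...,1]<270)
q=W[m][:,:2].astype(np.float32);r=cv2.minAreaRect(q);print(r,cv2.boxPoints(r),q.mean(0))
# vise: fixed jaw/ screw block tops
m=(W[...,2]>108)&(W[...,2]<128)&(W[...,0]>500)&(W[...,0]<640)&(W[...,1]>0)&(W[...,1]<270)
n,l,st,ce=cv2.connectedComponentsWithStats(m.astype(np.uint8))
for i in range(1,n):
  if st[i,4]>8: q=W[l==i]; r=cv2.minAreaRect(q[:,:2].astype(np.float32));print(np.median(q,0),r,st[i,4])
# wooden grip by colour
h=cv2.cvtColor(z["p"],cv2.COLOR_RGB2HSV);m=(h[...,0]<15)&(h[...,1]>140)&(W[...,2]>30)&(W[...,0]>450)&(W[...,0]<620)&(W[...,1]>-130)&(W[...,1]<50)
q=W[m];r=cv2.minAreaRect(q[:,:2].astype(np.float32));print("grip",np.median(q,0),q.max(0),r)
E
```

```text
cam in tool [  68.94   -0.38 -118.82] 
 [[-0.    1.    0.  ]
 [-0.96 -0.   -0.27]
 [-0.27 -0.    0.96]] [[297.8    0.   250.13]
 [  0.   297.8  188.34]
 [  0.     0.     1.  ]]
((433.94488525390625, 225.80020141601562), (42.309532165527344, 57.82648468017578), 70.05012512207031) [[399.55 215.78]
 [453.91 196.05]
 [468.34 235.82]
 [413.98 255.55]] [433.34 224.26]
[583.39 216.05 118.51] ((586.2745361328125, 213.28323364257812), (68.13050842285156, 76.24231719970703), 86.42961120605469) 465
[573.79 110.75 112.17] ((577.0564575195312, 111.1848373413086), (7.859007358551025, 68.05255889892578), 85.30628967285156) 53
[574.04  85.03 114.24] ((575.021484375, 85.37506103515625), (19.758604049682617, 76.2173080444336), 85.74124145507812) 161
[571.9   48.68 111.59] ((571.6616821289062, 48.82435607910156), (20.84842872619629, 77.13790893554688), 84.14319610595703) 157
grip [518.56 -49.41 104.92] [525.65 -15.94 111.57] ((519.1101684570312, -46.86634063720703), (61.96088790893555, 14.154630661010742), 84.1505126953125)
```

Run:
```python
from h import *
rows((490,215,290),down(.94,-.341))
```

```text
row [-35.39 -19.84  -3.43] [-0.    0.    1.48] steps 6.514373080106301 7.946205373659526
```

```bash
python3 -m jog '-18 -10 -3.4 0 0 0.74; -35.4 -19.8 -3.4 0 0 1.48; -35.4 -19.8 -3.4 0 0 1.48; -35.4 -19.8 -3.4 0 0 1.48; -35.4 -19.8 -3.4 0 0 1.48; -35.4 -19.8 -3.4 0 0 1.48; -35.4 -19.8 -3.4 0 0 1.48; -35.4 -19.8 -3.4 0 0 1.48; -35.4 -19.8 -3.4 0 0 1.48; -35.4 -19.8 -3.4 0 0 1.48; -35.4 -19.8 -3.4 0 0 1.48' 0
python3 - <<'E'
from h import *
s=manip.sense();print(s["time"],s["ee_pos"],s["tool_rot"])
snap("wrist","w1")
E
```

```text
time: 1.48
ee_pos: [490.1, 215.9, 290.3]
tool_rot: [[0.334, 0.942, -0.0], [0.942, -0.334, 0.0], [0.0, -0.0, -1.0]]
contact_force: [-1.0, 0.4, 0.3]
gripper_width: 1.0
finger_force: 0.0
1.475 [490.12 215.94 290.28] [[ 0.33  0.94 -0.  ]
 [ 0.94 -0.33  0.  ]
 [ 0.   -0.   -1.  ]]
```

View pics/w1.png

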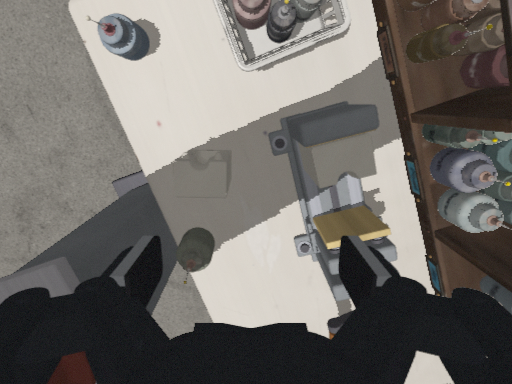

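Run:
```python
from h import *
z=np.load("w1.npz");p=z["p"][90:260,130:410];d=z["d"];W=cloud(d,z)
H=W[90:260,130:410,2]
g=cv2.createCLAHE(4,(4,4)).apply(cv2.cvtColor(p,cv2.COLOR_RGB2GRAY))
hh=cv2.applyColorMap(np.clip(H*2,0,255).astype(np.uint8),cv2.COLORMAP_JET)
o=np.vstack([cv2.cvtColor(cv2.resize(g,None,fx=1.7,fy=1.7,interpolation=2),8),cv2.resize(hh,None,fx=1.7,fy=1.7,interpolation=0)])
cv2.imwrite("pics/w1c.png",o);print(o.shape)
def rect(n,m):
  k,l,st,_=cv2.connectedComponentsWithStats(m.astype(np.uint8))
  i=1+np.argmax(st[1:,4]);q=W[l==i];r=cv2.minAreaRect(q[:,:2].astype(np.float32));print(n,st[i],np.median(q[:,2]),r,"\n",cv2.boxPoints(r))
v,u=np.mgrid[:384,:512]
A=lambda x0,x1,y0,y1,z0,z1:(W[...,0]>x0)&(W[...,0]<x1)&(W[...,1]>y0)&(W[...,1]<y1)&(W[...,2]>z0)&(W[...,2]<z1)&(d>0)
rect("b",A(390,480,180,270,86,94));rect("fixed",A(530,630,223,270,114,122));rect("a",A(530,630,170,230,116,124))
rect("plate",A(530,630,90,130,90,130));rect("bed",A(530,630,100,200,25,35))
```

```text
(578, 476, 3)
b [ 173  160   54   38 1857] 91.19671243997206 ((433.4660339355469, 223.96974182128906), (42.118255615234375, 57.97022247314453), 69.65479278564453) 
 [[398.97 214.3 ]
 [453.32 194.15]
 [467.96 233.64]
 [413.61 253.79]]
fixed [ 299  104   81   44 1859] 118.89376925971654 ((585.9448852539062, 233.59658813476562), (24.635377883911133, 75.18506622314453), 86.68374633789062) 
 [[547.7  223.47]
 [622.76 219.12]
 [624.19 243.72]
 [549.13 248.07]]
a [ 311  134   66   55 2406] 121.05367780703452 ((581.2084350585938, 199.1700897216797), (42.22819137573242, 58.45482635498047), 85.08729553222656) 
 [[550.28 180.64]
 [608.52 175.63]
 [612.14 217.7 ]
 [553.9  222.71]]
plate [ 322  221   71   45 1331] 105.41206497289768 ((573.8877563476562, 102.67372131347656), (26.3350830078125, 74.16053009033203), 89.09855651855469) 
 [[536.6   90.09]
 [610.76  88.92]
 [611.17 115.26]
 [537.02 116.42]]
bed [ 296  156   69   71 2043] 31.26647948917296 ((578.6405029296875, 145.41925048828125), (99.32344818115234, 80.3976821899414), 81.77983093261719) 
 [[531.75 102.02]
 [611.33  90.52]
 [625.53 188.82]
 [545.96 200.32]]
```

View pics/w1c.png

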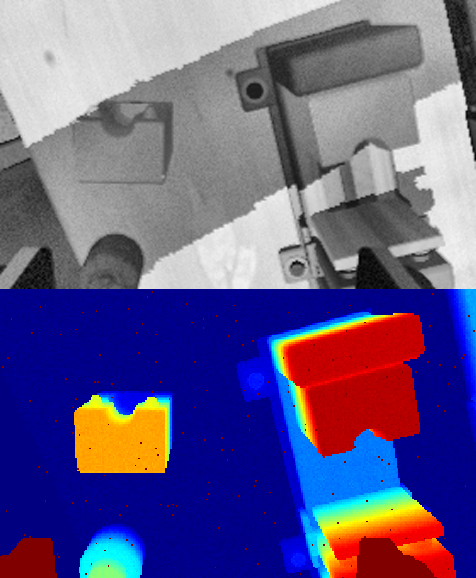

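Run:
```python
from h import *
a=np.radians(69.65-90);R=down(np.cos(a),np.sin(a))
rows((433.5,224,190),R);rows((433.5,224,77),R)
```

```text
row [-1.14 -5.61 10.03] [ 0.   -0.    0.01] steps 1.8480268870669088 0.07297064613427719
row [-1.14 -5.61 21.33] [ 0.   -0.    0.01] steps 3.533871866804701 0.07297064613427719
```

```bash
python3 -m jog '-0.6 -2.8 5 0 0 0.01; -1.14 -5.6 10 0 0 0.01; -1.14 -5.6 13 0 0 0.01; -1.14 -5.6 16 0 0 0.01; -1.14 -5.6 18 0 0 0.01; -1.14 -5.6 19.5 0 0 0.01; -1.14 -5.6 20.5 0 0 0.01; -1.14 -5.6 21.3 0 0 0.01; -1.14 -5.6 21.3 0 0 0.01' 0 && python3 -m jog '0 0 0 0 0 0; 0 0 0 0 0 0;0 0 0 0 0 0;0 0 0 0 0 0;0 0 0 0 0 0;0 0 0 0 0 0;0 0 0 0 0 0' 255
```

```text
time: 2.65
ee_pos: [433.7, 223.6, 77.1]
tool_rot: [[0.347, 0.938, -0.0], [0.938, -0.347, -0.0], [-0.0, -0.0, -1.0]]
contact_force: [-0.5, 0.6, 0.1]
gripper_width: 1.002
finger_force: 0.0
time: 3.52
ee_pos: [434.3, 223.9, 78.1]
tool_rot: [[0.347, 0.938, 0.001], [0.938, -0.347, 0.001], [0.001, 0.001, -1.0]]
contact_force: [-0.5, 0.7, 6.0]
gripper_width: 0.668
finger_force: 65.0
```

```bash
python3 -m jog '0 0 -1 0 0 0; 0 0 -3 0 0 0; 0 0 -7 0 0 0; 0 0 -12 0 0 0; 0 0 -16 0 0 0; 0 0 -16 0 0 0; 0 0 -16 0 0 0'
python3 - <<'E'
from h import *
a=np.radians(85.2-90);R=down(np.cos(a),np.sin(a))
rows((576.8,146.4,237),R);rows((576.8,146.4,140),R)
E
```

```text
time: 4.4
ee_pos: [433.5, 223.6, 236.3]
tool_rot: [[0.347, 0.938, -0.001], [0.938, -0.347, -0.0], [-0.001, -0.001, -1.0]]
contact_force: [-0.1, -0.5, -4.7]
gripper_width: 0.667
finger_force: 65.4
row [-2.27 16.12 -0.09] [-0.    0.   -0.27] steps 2.604556325100836 1.4472704093218887
row [-2.26 16.13  9.61] [-0.    0.   -0.27] steps 3.0261862457876645 1.4472704093218887
```

Move above the slot, then look with the wrist camera before lowering.

```bash
python3 -m jog '-0.4 3 0 0 0 -0.05; -1 8 0 0 0 -0.14; -1.8 13 0 0 0 -0.22; -2.27 16.1 0 0 0 -0.27; -2.27 16.1 0 0 0 -0.27; -2.27 16.1 2 0 0 -0.27; -2.27 16.1 2 0 0 -0.27; -2.27 16.1 2 0 0 -0.27'
python3 - <<'E'
from h import *
s=manip.sense();z=np.load("h.npz") if 0 else None
p,d,c=snap("wrist","w2");W=cloud(d,c);print(s["ee_pos"],s["tool_rot"][:,1])
def rect(n,m):
  k,l,st,_=cv2.connectedComponentsWithStats(m.astype(np.uint8))
  i=1+np.argmax(st[1:,4]);q=W[l==i];r=cv2.minAreaRect(q[:,:2].astype(np.float32));print(n,st[i],np.median(q[:,2]),r,"\n",cv2.boxPoints(r))
A=lambda x0,x1,y0,y1,z0,z1:(W[...,0]>x0)&(W[...,0]<x1)&(W[...,1]>y0)&(W[...,1]<y1)&(W[...,2]>z0)&(W[...,2]<z1)&(d>0)
rect("b",A(530,630,110,200,218-s["ee_pos"][2]+s["ee_pos"][2]-0,245,) if 0 else A(530,630,110,200,s["ee_pos"][2]+8,s["ee_pos"][2]+20));rect("fixed",A(530,630,223,270,114,122));rect("a",A(530,630,170,230,116,124))
E
```

```text
time: 5.4
ee_pos: [576.3, 146.9, 217.3]
tool_rot: [[0.084, 0.996, -0.001], [0.996, -0.084, 0.0], [0.0, -0.001, -1.0]]
contact_force: [0.5, 0.0, -2.6]
gripper_width: 0.672
finger_force: 66.0
[576.33 146.92 217.28] [ 1.   -0.08 -0.  ]
b [  147   226   208    95 13719] 230.3112797596181 ((576.0641479492188, 147.60647583007812), (42.633052825927734, 84.02555084228516), 85.55294799804688) 
 [[532.53 129.61]
 [616.3  123.1 ]
 [619.6  165.6 ]
 [535.83 172.12]]
fixed [ 201   59  110   38 3641] 118.99777313785245 ((586.772216796875, 233.65330505371094), (24.228485107421875, 76.04275512695312), 87.0824966430664) 
 [[548.18 223.49]
 [624.13 219.62]
 [625.36 243.82]
 [549.42 247.69]]
a [ 211   98   84   59 4536] 121.17673608674973 ((581.43505859375, 199.06878662109375), (40.84585189819336, 58.20079803466797), 85.23076629638672) 
 [[550.74 181.14]
 [608.74 176.3 ]
 [612.13 217.  ]
 [554.13 221.84]]
```

View pics/w2.png

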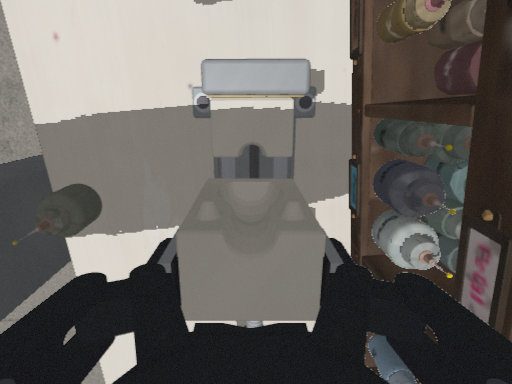

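```bash
python3 -m jog '-0.15 0.06 2 0 0 0; -0.15 0.06 5 0 0 0; -0.15 0.06 8 0 0 0; -0.15 0.06 9.5 0 0 0; -0.15 0.06 10.4 0 0 0; -0.15 0.06 10.8 0 0 0; -0.15 0.06 10.9 0 0 0; -0.15 0.06 11 0 0 0;-0.15 0.06 11 0 0 0'
```

```text
time: 6.58
ee_pos: [578.0, 145.1, 108.2]
tool_rot: [[0.084, 0.996, 0.001], [0.996, -0.084, 0.0], [0.0, 0.001, -1.0]]
contact_force: [-1.4, -0.1, 0.6]
gripper_width: 0.669
finger_force: 66.4
```

```bash
python3 -m jog '0 0 0.05 0 0 0; 0 0 0.1 0 0 0; 0 0 0.1 0 0 0'
```

```text
time: 6.95
ee_pos: [578.0, 145.1, 108.1]
tool_rot: [[0.084, 0.996, 0.002], [0.996, -0.084, 0.0], [0.0, 0.002, -1.0]]
contact_force: [-4.5, 0.5, 10.0]
gripper_width: 0.67
finger_force: 67.6
```

```bash
python3 -m jog '0 0 -0.1 0 0 0; 0 0 -0.1 0 0 0; 0 0 -0.1 0 0 0; 0 0 -0.1 0 0 0; 0 0 -0.1 0 0 0' 0 && python3 -m jog '0 0 -2 0 0 0; 0 0 -5 0 0 0; 0 0 -9 0 0 0; 0 0 -13 0 0 0; 0 0 -17 0 0 0; 0 0 -17 0 0 0; 0 0 -17 0 0 0' 0
python3 - <<'E'
from h import *
s=manip.sense()
p,d,c=snap("wrist","w3");W=cloud(d,c);print(s["ee_pos"],s["tool_rot"][:,1])
def rect(n,m):
  k,l,st,_=cv2.connectedComponentsWithStats(m.astype(np.uint8))
  i=1+np.argmax(st[1:,4]);q=W[l==i];r=cv2.minAreaRect(q[:,:2].astype(np.float32));print(n,st[i],np.median(q[:,2]),r,"\n",cv2.boxPoints(r))
A=lambda x0,x1,y0,y1,z0,z1:(W[...,0]>x0)&(W[...,0]<x1)&(W[...,1]>y0)&(W[...,1]<y1)&(W[...,2]>z0)&(W[...,2]<z1)&(d>0)
rect("b",A(530,630,118,172,116,124));rect("a",A(530,630,172,230,116,124));rect("plate",A(530,630,90,120,100,116))
E
```

```text
time: 7.58
ee_pos: [577.4, 145.0, 107.2]
tool_rot: [[0.084, 0.996, -0.0], [0.996, -0.084, 0.0], [0.0, -0.0, -1.0]]
contact_force: [-0.6, -0.1, 0.4]
gripper_width: 1.0
finger_force: 0.0
time: 8.45
ee_pos: [577.5, 145.0, 277.7]
tool_rot: [[0.084, 0.996, 0.001], [0.996, -0.084, 0.0], [0.0, 0.001, -1.0]]
contact_force: [0.5, 0.9, -0.7]
gripper_width: 0.998
finger_force: 0.0
[577.5  145.02 277.74] [ 1.   -0.08  0.  ]
b [ 220  156   62   44 2462] 121.16164554099126 ((577.489990234375, 145.4615020751953), (42.18434143066406, 58.10139465332031), 85.32140350341797) 
 [[546.82 126.81]
 [604.72 122.07]
 [608.16 164.11]
 [550.26 168.85]]
a [ 211   81   85   64 3707] 120.8703124349859 ((586.3197631835938, 203.46267700195312), (53.05070877075195, 75.16608428955078), 89.96983337402344) 
 [[548.72 176.96]
 [623.89 176.92]
 [623.92 229.97]
 [548.75 230.01]]
plate [ 216  204   72   29 1444] 111.92556584231548 ((574.1812133789062, 101.58979034423828), (25.79505729675293, 72.79039001464844), 86.20794677734375) 
 [[537.01  91.13]
 [609.64  86.31]
 [611.35 112.05]
 [538.72 116.87]]
```

View pics/w3.png

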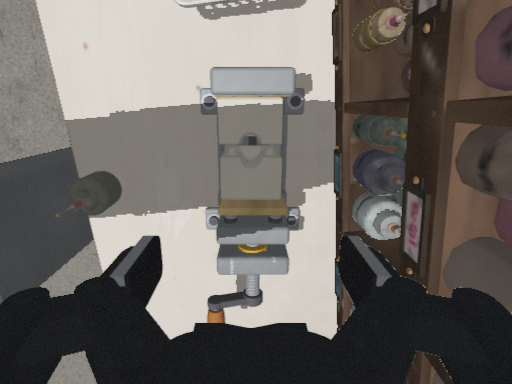

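Run:
```python
from h import *
rows((521,-55,230));print(manip.sense()["joints"])
z=np.load("w3.npz");print(proj([577.5,145,120],z))
```

```text
row [-20.4   -3.91   4.69] [0. 0. 0.] steps 3.4075247039682033 0.0
[0.03 0.1  0.13 1.6  0.   1.68]
[250.87 178.9 ]
```

```bash
python3 -m jog '-5 -1 0 0 0 0; -11 -2 0 0 0 0; -17 -3 2 0 0 0; -20.4 -3.9 4.7 0 0 0; -20.4 -3.9 4.7 0 0 0; -20.4 -3.9 4.7 0 0 0; -20.4 -3.9 4.7 0 0 0'
python3 - <<'E'
from h import *
s=manip.sense()
p,d,c=snap("wrist","w4");W=cloud(d,c);print(s["ee_pos"])
h=cv2.cvtColor(p,cv2.COLOR_RGB2HSV);m=(h[...,0]<18)&(h[...,1]>130)&(W[...,2]>30)&(W[...,2]<150)&(W[...,0]>480)&(W[...,0]<600)&(W[...,1]>-130)&(W[...,1]<20)&(d>0)
q=W[m];r=cv2.minAreaRect(q[:,:2].astype(np.float32));print("grip",len(q),np.percentile(q,[2,50,98],axis=0),r)
ux=np.array([.0837,.9965]);uy=np.array([-.9965,.0837]);O=np.array([576.9,145.4])
Z=W[...,:2]-O;vx=Z@ux;vy=Z@uy;g=m
for lo in range(-240,-110,10):
  k=g&(vx>lo)&(vx<lo+10)
  if k.sum()>5:
    # ridge: highest points
    zz=W[...,2][k];yy=vy[k];t=zz>np.percentile(zz,85);print(lo,k.sum(),"vy",yy.min(),yy.max(),"top z",np.percentile(zz,95),"at",yy[t].mean())
k=(W[...,2]>30)&(W[...,2]<150)&(abs(vy)<70)&(vx>-160)&(vx<-112)&~g&(d>0)
for lo in range(-160,-110,4):
  kk=k&(vx>lo)&(vx<lo+4)
  if kk.sum()>5: print("arm",lo,kk.sum(),vy[kk].min(),vy[kk].max(),"z",np.percentile(W[...,2][kk],[5,95]))
# circle fit of grip section
from scipy.optimize import least_squares
k=g&(vx>-220)&(vx<-165);y=vy[k];z=W[...,2][k]
f=least_squares(lambda a:np.hypot(y-a[0],z-a[1])-11,[45,95],loss="soft_l1");print("grip centre vy,z",f.x,np.abs(f.fun).mean())
E
```

```text
time: 9.38
ee_pos: [522.0, -54.1, 231.0]
tool_rot: [[0.083, 0.997, 0.001], [0.997, -0.083, -0.0], [0.0, 0.001, -1.0]]
contact_force: [-0.1, -0.4, -0.3]
gripper_width: 0.999
finger_force: 0.0
[522.01 -54.14 230.99]
grip 1788 [[509.1  -81.03 100.88]
 [519.46 -45.71 106.3 ]
 [529.44 -14.   108.75]] ((519.5865478515625, -48.01933670043945), (70.92485809326172, 19.926761627197266), 84.49453735351562)
-240 48 vy 33.438539064854524 49.50466160958682 top z 107.11675375056193 at 40.82077065513002
-230 212 vy 32.53717808228175 50.31033545908465 top z 107.90996540137645 at 40.77687038868079
-220 244 vy 31.75493319440606 51.05979969276597 top z 108.49195021261264 at 40.945267277976356
-210 262 vy 31.011430852995332 50.994276213749366 top z 108.72554567047118 at 40.80300780393883
-200 268 vy 31.03896800645601 50.848796807210846 top z 108.6888325725982 at 40.1695581595383
-190 269 vy 31.983790281528577 50.759229804702464 top z 108.33036338237723 at 41.49393409374896
-180 277 vy 32.05365932302013 50.62367651077014 top z 108.28082141699878 at 40.78020688392188
-170 208 vy 32.1267203389838 49.6968099
[... 200 characters left out ...]
2 316 -14.086390185027431 49.450809089787015 z [ 92.75 105.6 ]
arm -148 92 -10.911033158685113 5.4724892683705795 z [88.22 94.34]
arm -144 92 -10.430473177741556 5.437925103963711 z [87.97 95.23]
arm -140 94 -10.367069365177755 5.469653707229618 z [88.03 94.54]
arm -136 92 -10.056697924061679 5.52823180565797 z [87.98 94.42]
arm -132 93 -10.609452411301223 5.233473785035028 z [88.72 94.56]
arm -128 95 -10.430614110438754 5.258491225894853 z [87.98 94.67]
arm -124 94 -10.134091669431674 5.36846843049199 z [88.08 94.8 ]
arm -120 92 -9.88773816523906 5.4318429321958 z [89.18 94.92]
arm -116 209 -39.13395238272179 32.78951413723047 z [30.16 94.49]
grip centre vy,z [40.74 96.77] 0.580108031511926
```

View pics/w4.png

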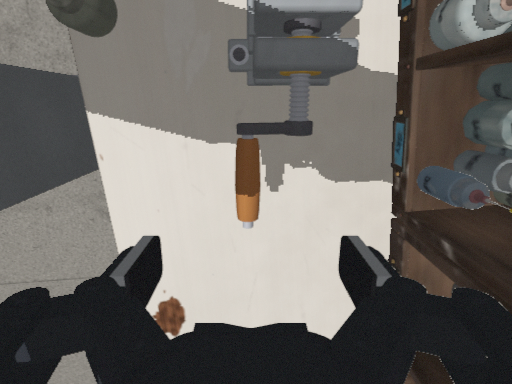

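Run:
```python
from h import *
ux=np.array([.0837,.9965]);uy=np.array([-.9965,.0837]);O=np.array([576.9,145.4])
P=O-211*ux+40.74*uy;print(P)
a=np.radians(85.2-90);R=down(np.cos(a),np.sin(a))
rows((*P,150),R);rows((*P,101.5),R)
f0=4.95
for n in range(1,5):
  print("call",n)
  print("; ".join("%.2f %.2f %.2f 0 0 0"%(1.2*t/2/np.pi,4.5*(np.sin(f0+t)-np.sin(f0)),-4.5*(np.cos(f0+t)-np.cos(f0))) for t in np.arange(1,13)*np.radians(15)))
  f0+=np.pi
```

```text
[518.64 -61.45]
row [-0.76 -0.28  8.09] [0. 0. 0.] steps 1.3015791179857845 0.008608899835139702
row [-0.76 -0.29 12.94] [0. 0. 0.] steps 2.075187884149765 0.008608899835139702
call 1
0.05 0.42 -1.10 0 0 0; 0.10 1.12 -2.04 0 0 0; 0.15 2.03 -2.78 0 0 0; 0.20 3.10 -3.26 0 0 0; 0.25 4.26 -3.44 0 0 0; 0.30 5.43 -3.31 0 0 0; 0.35 6.53 -2.89 0 0 0; 0.40 7.48 -2.20 0 0 0; 0.45 8.22 -1.28 0 0 0; 0.50 8.69 -0.21 0 0 0; 0.55 8.87 0.95 0 0 0; 0.60 8.75 2.12 0 0 0
call 2
0.05 -0.42 1.10 0 0 0; 0.10 -1.12 2.04 0 0 0; 0.15 -2.03 2.78 0 0 0; 0.20 -3.10 3.26 0 0 0; 0.25 -4.26 3.44 0 0 0; 0.30 -5.43 3.31 0 0 0; 0.35 -6.53 2.89 0 0 0; 0.40 -7.48 2.20 0 0 0; 0.45 -8.22 1.28 0 0 0; 0.50 -8.69 0.21 0 0 0; 0.55 -8.87 -0.95 0 0 0; 0.60 -8.75 -2.12 0 0 0
call 3
0.05 0.42 -1.10 0 0 0; 0.10 1.12 -2.04 0 0 0; 0.15 2.03 -2.78 0 0 0; 0.20 3.10 -3.26 0 0 0; 0.25 4.26 -3.44 0 0 0; 0.30 5.43 -3.31 0 0 0; 0.35 6.53 -2.89 0 0 0; 0.40 7.48 -2.20 0 0 0; 0.45 8.22 -1.28 0 0 0; 0.50 8.69 -0.21 0 0 0; 0.55 8.87 0.95 0 0 0; 0.60 8.75 2.12 0 0 0
call 4
0.05 -0.42 1.10 0 0 0; 0.10 -1.12 2.04 0 0 0; 0.15 -2.03 2.78 0 0 0; 0.20 -3.10 3.26 0 0 0; 0.25 -4.26 3.44 0 0 0; 0.30 -5.43 3.31 0 0 0; 0.35 -6.53 2.89 0 0 0; 0.40 -7.48 2.20 0 0 0; 0.45 -8.22 1.28 0 0 0; 0.50 -8.69 0.21 0 0 0; 0.55 -8.87 -0.95 0 0 0; 0.60 -8.75 -2.12 0 0 0
```

```bash
python3 -m jog '-0.8 -0.3 4 0 0 0; -0.8 -0.3 8 0 0 0; -0.8 -0.3 10.5 0 0 0; -0.8 -0.3 12.2 0 0 0; -0.8 -0.3 12.9 0 0 0; -0.8 -0.3 12.9 0 0 0' && python3 -m jog '0 0 0 0 0 0; 0 0 0 0 0 0;0 0 0 0 0 0;0 0 0 0 0 0;0 0 0 0 0 0;0 0 0 0 0 0;0 0 0 0 0 0;0 0 0 0 0 0;0 0 0 0 0 0' 255
```

```text
time: 10.18
ee_pos: [518.1, -62.6, 101.7]
tool_rot: [[0.084, 0.997, 0.0], [0.997, -0.084, -0.0], [-0.0, 0.0, -1.0]]
contact_force: [-0.2, 0.5, -0.1]
gripper_width: 0.998
finger_force: 0.0
time: 11.3
ee_pos: [518.5, -62.9, 101.7]
tool_rot: [[0.084, 0.996, 0.002], [0.996, -0.084, -0.0], [-0.0, 0.002, -1.0]]
contact_force: [5.6, -0.3, -1.4]
gripper_width: 0.24
finger_force: 58.8
```

```bash
python3 -m jog '0.05 0.42 -1.10 0 0 0; 0.10 1.12 -2.04 0 0 0; 0.15 2.03 -2.78 0 0 0; 0.20 3.10 -3.26 0 0 0; 0.2 3.1 -3.26 0 0 0'
```

```text
time: 11.92
ee_pos: [549.8, -63.5, 134.4]
tool_rot: [[0.084, 0.996, 0.001], [0.996, -0.084, -0.0], [-0.0, 0.001, -1.0]]
contact_force: [1.2, -1.4, 2.4]
gripper_width: 0.241
finger_force: 60.1
```

Run:
```python
import numpy as np
f0=5.997
print("; ".join("%.2f %.2f %.2f 0 0 0"%(1.2*t/2/np.pi,4.5*(np.sin(f0+t)-np.sin(f0)),-4.5*(np.cos(f0+t)-np.cos(f0))) for t in np.arange(1,13)*np.radians(15)))
```

```text
0.05 1.16 -0.18 0 0 0; 0.10 2.33 -0.06 0 0 0; 0.15 3.42 0.37 0 0 0; 0.20 4.37 1.06 0 0 0; 0.25 5.11 1.97 0 0 0; 0.30 5.59 3.05 0 0 0; 0.35 5.77 4.21 0 0 0; 0.40 5.64 5.38 0 0 0; 0.45 5.22 6.47 0 0 0; 0.50 4.53 7.42 0 0 0; 0.55 3.61 8.16 0 0 0; 0.60 2.54 8.63 0 0 0
```

```bash
python3 -m jog '0.05 1.16 -0.18 0 0 0; 0.10 2.33 -0.06 0 0 0; 0.15 3.42 0.37 0 0 0; 0.20 4.37 1.06 0 0 0; 0.25 5.11 1.97 0 0 0; 0.30 5.59 3.05 0 0 0; 0.35 5.77 4.21 0 0 0'; python3 -m jog '0.05 -0.13 1.17 0 0 0; 0.1 -0.55 2.26 0 0 0; 0.15 -1.24 3.21 0 0 0; 0.2 -2.16 3.95 0 0 0; 0.25 -3.23 4.42 0 0 0'
```

```text
time: 12.8
ee_pos: [607.6, -64.7, 91.1]
tool_rot: [[0.084, 0.996, 0.001], [0.996, -0.084, 0.0], [0.0, 0.001, -1.0]]
contact_force: [2.7, -1.5, 2.0]
gripper_width: 0.238
finger_force: 60.0
time: 13.42
ee_pos: [573.8, -59.3, 47.3]
tool_rot: [[0.084, 0.996, -0.0], [0.996, -0.084, 0.0], [0.0, -0.0, -1.0]]
contact_force: [-1.2, -0.3, 9.5]
gripper_width: 0.24
finger_force: 60.9
```

```bash
python3 -m jog '0.05 -1.16 0.18 0 0 0; 0.10 -2.33 0.06 0 0 0; 0.15 -3.42 -0.37 0 0 0; 0.20 -4.37 -1.06 0 0 0; 0.25 -5.11 -1.97 0 0 0; 0.30 -5.59 -3.05 0 0 0; 0.35 -5.77 -4.21 0 0 0; 0.40 -5.64 -5.38 0 0 0; 0.45 -5.22 -6.47 0 0 0; 0.50 -4.53 -7.42 0 0 0; 0.55 -3.61 -8.16 0 0 0; 0.60 -2.54 -8.63 0 0 0' && python3 -m jog '0.05 1.16 -0.18 0 0 0; 0.10 2.33 -0.06 0 0 0; 0.15 3.42 0.37 0 0 0; 0.20 4.37 1.06 0 0 0; 0.25 5.11 1.97 0 0 0; 0.30 5.59 3.05 0 0 0; 0.35 5.77 4.21 0 0 0; 0.35 5.77 4.21 0 0 0'
python3 - <<'E'
from h import *
snap("wrist","w5");snap("top","t5")
E
```

```text
time: 14.92
ee_pos: [549.0, -51.4, 133.9]
tool_rot: [[0.084, 0.996, -0.003], [0.996, -0.084, -0.0], [-0.0, -0.003, -1.0]]
contact_force: [-3.1, -3.3, 1.2]
gripper_width: 0.239
finger_force: 60.2
time: 15.92
ee_pos: [608.2, -52.6, 90.0]
tool_rot: [[0.084, 0.996, 0.001], [0.996, -0.084, 0.0], [0.001, 0.001, -1.0]]
contact_force: [8.7, -2.4, -3.1]
gripper_width: 0.242
finger_force: 59.8
```

```bash
cat > prof.py <<'E'
from h import *
import sys
def prof(f):
    z=np.load(f+".npz");W=cloud(z["d"],z);Z=W[...,:2]-np.array([576.9,145.4])
    vx=Z@[.0837,.9965];vy=Z@[-.9965,.0837]
    for lo in range(-74,88,3):
        k=(vx>lo)&(vx<=lo+3)&(abs(vy+2.4)<45)&(W[...,2]>60)&(z["d"]>0)
        t=k&(W[...,2]>100)
        print(lo,k.sum(),"z80 %.0f"%(np.percentile(W[...,2][k],80) if k.any() else 0),"vy",np.round([vy[t].min(),vy[t].max()],1) if t.any() else "")
prof(sys.argv[1])
E
python3 prof.py t5
python3 - <<'E'
import cv2
a=cv2.imread("pics/t5.png")[140:200,155:285]
b=cv2.imread("pics/w5.png")[:200]
cv2.imwrite("pics/c5.png",cv2.vconcat([cv2.resize(a,(624,288),interpolation=2),cv2.resize(b,(624,244))]))
E
```

```text
-74 0 z80 0 vy 
-71 0 z80 0 vy 
-68 0 z80 0 vy 
-65 0 z80 0 vy 
-62 0 z80 0 vy 
-59 0 z80 0 vy 
-56 0 z80 0 vy 
-53 17 z80 114 vy [-35.7  -7.7]
-50 14 z80 116 vy [-38.9  -1.6]
-47 15 z80 116 vy [-39.8   5.9]
-44 15 z80 115 vy [-38.2  11.2]
-41 19 z80 117 vy [-35.3  21.9]
-38 21 z80 117 vy [-37.6  27.3]
-35 17 z80 115 vy [-37.4  30.7]
-32 4 z80 105 vy [-30.5  23.2]
-29 9 z80 103 vy [-29.5  23.6]
-26 10 z80 102 vy [-23.7  24.3]
-23 51 z80 108 vy [-29.7  31.5]
-20 26 z80 112 vy [-36.4  31.7]
-17 24 z80 113 vy [-36.2  32. ]
-14 31 z80 119 vy [-36.   27.2]
-11 18 z80 121 vy [-27.4  28.8]
-8 21 z80 120 vy [-27.2  25.4]
-5 23 z80 120 vy [-30.4  28.1]
-2 23 z80 121 vy [-29.9  28.2]
1 19 z80 122 vy [-28.8  28.7]
4 20 z80 122 vy [-28.2  26.8]
7 19 z80 121 vy [-28.8  28.6]
10 23 z80 121 vy [-28.3  28.4]
13 24 z80 122 vy [-28.2  27.9]
16 19 z80 121 vy [-23.9  28.4]
19 19 z80 122 vy [-28.1  28.8]
22 16 z80 122 vy [-27.8  28.7]
25 14 z80 122 vy [-28.8  22.5]
28 10 z80 117 vy [-30.6  28. ]
31 3 z80 106 vy [-20.2  20.9]
34 35 z80 118 vy [-28.   27.6]
37 20 z80 119 vy [-29.2  27.9]
40 29 z80 121 vy [-28.6  28.8]
43 24 z80 122 vy [-29.   27.9]
46 22 z80 122 vy [-28.8  28.9]
49 18 z80 121 vy [-28.   28.2]
52 20 z80 121 vy [-27.5  25.7]
55 24 z80 121 vy [-27.6  28.9]
58 20 z80 122 vy [-27.1  29.1]
61 20 z80 121 vy [-26.6  27.9]
64 23 z80 121 vy [-26.4  28.2]
67 19 z80 122 vy [-28.6  28.7]
70 23 z80 121 vy [-29.6  28.3]
73 17 z80 122 vy [-28.  27.]
76 28 z80 118 vy [-35.   32.6]
79 33 z80 118 vy [-38.4  34.7]
82 27 z80 120 vy [-34.3  34.8]
85 25 z80 118 vy [-38.6  34.5]
```

View pics/c5.png

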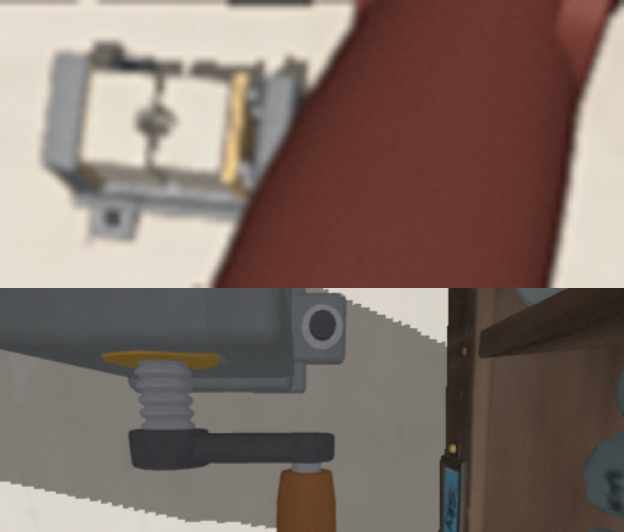

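```bash
python3 -m jog '0.05 -0.13 1.17 0 0 0; 0.1 -0.55 2.26 0 0 0; 0.15 -1.24 3.21 0 0 0; 0.2 -2.16 3.95 0 0 0; 0.25 -3.23 4.42 0 0 0' && python3 -m jog '0.05 -1.16 0.18 0 0 0; 0.10 -2.33 0.06 0 0 0; 0.15 -3.42 -0.37 0 0 0; 0.20 -4.37 -1.06 0 0 0; 0.25 -5.11 -1.97 0 0 0; 0.30 -5.59 -3.05 0 0 0; 0.35 -5.77 -4.21 0 0 0; 0.35 -5.77 -4.21 0 0 0'
python3 - <<'E'
from h import *
snap("wrist","w6");snap("top","t6");snap("side","s6")
E
python3 prof.py t6 | awk '$1<40'
python3 - <<'E'
import cv2
a=cv2.imread("pics/t6.png")[140:200,155:285];b=cv2.imread("pics/s6.png")[125:215,195:325]
cv2.imwrite("pics/c6.png",cv2.hconcat([cv2.resize(a,None,fx=3,fy=5,interpolation=2),cv2.resize(cv2.resize(b,None,fx=3,fy=3,interpolation=2),(390,300))]))
E
```

```text
time: 16.65
ee_pos: [574.8, -47.4, 47.3]
tool_rot: [[0.084, 0.996, -0.001], [0.996, -0.084, 0.0], [0.0, -0.001, -1.0]]
contact_force: [-0.5, -1.7, 10.0]
gripper_width: 0.245
finger_force: 61.2
time: 17.65
ee_pos: [519.2, -39.3, 90.8]
tool_rot: [[0.084, 0.996, 0.003], [0.996, -0.084, -0.0], [-0.0, 0.003, -1.0]]
contact_force: [8.0, -1.7, 0.9]
gripper_width: 0.24
finger_force: 60.3
-74 4 z80 95 vy 
-71 5 z80 92 vy 
-68 4 z80 94 vy 
-65 5 z80 93 vy 
-62 5 z80 92 vy 
-59 6 z80 93 vy 
-56 5 z80 91 vy 
-53 11 z80 95 vy 
-50 12 z80 98 vy [-25.6 -25.6]
-47 60 z80 114 vy [-37.2  34.2]
-44 27 z80 117 vy [-38.6  34.4]
-41 24 z80 117 vy [-35.1  35.3]
-38 29 z80 116 vy [-37.3  33.6]
-35 23 z80 116 vy [-36.5  34.4]
-32 26 z80 116 vy [-41.   34.2]
-29 15 z80 115 vy [-36.7  31.5]
-26 7 z80 105 vy [-29.8  24.3]
-23 9 z80 101 vy [-29.3  23.8]
-20 9 z80 103 vy [-28.4  27.3]
-17 53 z80 107 vy [-35.2  32.5]
-14 23 z80 113 vy [-35.9  30.4]
-11 25 z80 112 vy [-35.7  32. ]
-8 31 z80 119 vy [-31.5  28. ]
-5 22 z80 121 vy [-29.7  28.3]
-2 20 z80 122 vy [-29.9  26.7]
1 22 z80 121 vy [-29.3  27.3]
4 20 z80 120 vy [-26.5  28.2]
7 21 z80 122 vy [-29.4  28.6]
10 23 z80 121 vy [-27.8  28.4]
13 24 z80 123 vy [-27.3  28.3]
16 18 z80 121 vy [-27.6  28.2]
19 22 z80 122 vy [-24.3  28.3]
22 22 z80 120 vy [-28.  28.]
25 16 z80 121 vy [-24.   28.6]
28 17 z80 121 vy [-29.8  26.3]
31 18 z80 120 vy [-29.9  28.4]
34 18 z80 121 vy [-29.7  27.2]
37 18 z80 121 vy [-30.1  28. ]
```

View pics/c6.png

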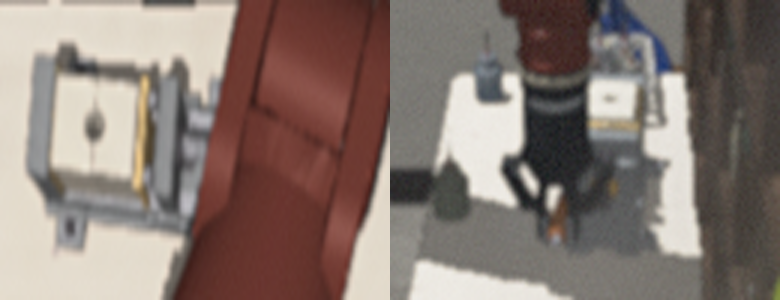

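```bash
python3 -m jog '0.05 0.13 -1.17 0 0 0; 0.1 0.55 -2.26 0 0 0; 0.15 1.24 -3.21 0 0 0; 0.2 2.16 -3.95 0 0 0; 0.25 3.23 -4.42 0 0 0' && python3 -m jog '0.05 1.16 -0.18 0 0 0; 0.10 2.33 -0.06 0 0 0; 0.15 3.42 0.37 0 0 0; 0.20 4.37 1.06 0 0 0; 0.25 5.11 1.97 0 0 0; 0.30 5.59 3.05 0 0 0; 0.31 5.67 3.35 0 0 0; 0.31 5.67 3.35 0 0 0; 0.31 5.67 3.35 0 0 0'
python3 - <<'E'
from h import *
snap("top","t7")
E
python3 prof.py t7 | awk '$1<0'
```

```text
time: 18.42
ee_pos: [549.9, -39.5, 133.8]
tool_rot: [[0.084, 0.996, -0.003], [0.996, -0.084, -0.0], [-0.0, -0.003, -1.0]]
contact_force: [-5.0, -3.0, 0.9]
gripper_width: 0.242
finger_force: 60.4
time: 19.55
ee_pos: [608.5, -41.1, 99.7]
tool_rot: [[0.084, 0.996, 0.002], [0.996, -0.084, 0.0], [0.0, 0.002, -1.0]]
contact_force: [7.8, -1.5, -1.2]
gripper_width: 0.235
finger_force: 60.1
-74 0 z80 0 vy 
-71 0 z80 0 vy 
-68 0 z80 0 vy 
-65 0 z80 0 vy 
-62 0 z80 0 vy 
-59 0 z80 0 vy 
-56 0 z80 0 vy 
-53 0 z80 0 vy 
-50 0 z80 0 vy 
-47 0 z80 0 vy 
-44 1 z80 112 vy [-32.2 -32.2]
-41 10 z80 114 vy [-35.8 -19.2]
-38 9 z80 117 vy [-37.7  -5.9]
-35 14 z80 117 vy [-37.5   0.4]
-32 16 z80 116 vy [-40.8   7.1]
-29 16 z80 117 vy [-40.6   9.7]
-26 18 z80 117 vy [-39.   23.5]
-23 14 z80 113 vy [-36.8  19.5]
-20 7 z80 102 vy [-32.4  24.3]
-17 34 z80 105 vy [-28.4  29.8]
-14 33 z80 114 vy [-34.7  32.4]
-11 24 z80 114 vy [-35.4  30.6]
-8 29 z80 118 vy [-36.4  31.7]
-5 21 z80 122 vy [-29.7  27.2]
-2 23 z80 121 vy [-29.2  27.4]
```

```bash
python3 -m jog '0 0 0 0 0 0; 0 0 0 0 0 0; 0 0 0 0 0 0;0 0 0 0 0 0;0 0 0 0 0 0' 0 && python3 -m jog '0 0 -3 0 0 0; 0 0 -8 0 0 0; 0 0 -13 0 0 0; -5 0 -16 0 0 0; -8 0 -18 0 0 0; -8 0 -18 0 0 0; -8 0 -18 0 0 0'
python3 - <<'E'
from h import *
p,d,c=snap("wrist","w8");snap("top","t8")
W=cloud(d,c)
ux=np.array([.0837,.9965]);uy=np.array([-.9965,.0837]);O=np.array([576.9,145.4])
Z=W[...,:2]-O;vx=Z@ux;vy=Z@uy
h=cv2.cvtColor(p,cv2.COLOR_RGB2HSV);g=(h[...,0]<18)&(h[...,1]>130)&(W[...,2]>30)&(W[...,2]<150)&(abs(vy)<80)&(vx>-240)&(vx<-120)&(d>0)
from scipy.optimize import least_squares
print(g.sum(),np.percentile(vx[g],[1,99]));k=g;y=vy[k];z=W[...,2][k]
f=least_squares(lambda a:np.hypot(y-a[0],z-a[1])-11,[-45,95],loss="soft_l1");print("grip centre vy,z",f.x,np.abs(f.fun).mean(),"phi",6*np.pi+np.arctan2(-(f.x[0]+2.4),f.x[1]-1.1-85))
a=cv2.imread("pics/t8.png")[140:200,155:285];b=cv2.imread("pics/w8.png")
cv2.imwrite("pics/c8.png",cv2.hconcat([cv2.resize(a,(390,300),interpolation=2),cv2.resize(b,(400,300))]))
E
python3 prof.py t8 | awk '$1<39'
```

```text
time: 20.23
ee_pos: [607.6, -41.0, 100.3]
tool_rot: [[0.084, 0.996, -0.0], [0.996, -0.084, 0.0], [0.0, -0.0, -1.0]]
contact_force: [-0.5, 0.1, -0.4]
gripper_width: 0.999
finger_force: 0.0
time: 21.1
ee_pos: [600.8, -120.4, 279.8]
tool_rot: [[0.084, 0.996, -0.001], [0.996, -0.084, 0.001], [0.001, -0.001, -1.0]]
contact_force: [0.6, 0.8, -0.7]
gripper_width: 1.001
finger_force: 0.0
1634 [-203.1  -134.27]
grip centre vy,z [-47.09  94.21] 0.6581584355257453 phi 20.240744129743966
-74 6 z80 91 vy 
-71 4 z80 91 vy 
-68 5 z80 93 vy 
-65 5 z80 94 vy 
-62 6 z80 91 vy 
-59 4 z80 91 vy 
-56 5 z80 95 vy 
-53 6 z80 91 vy 
-50 6 z80 93 vy 
-47 10 z80 99 vy [-3.5 -3.5]
-44 16 z80 106 vy [-35.   18.3]
-41 55 z80 113 vy [-34.6  33.9]
-38 26 z80 115 vy [-38.4  33.7]
-35 28 z80 116 vy [-37.5  35.3]
-32 26 z80 115 vy [-41.3  34.9]
-29 25 z80 117 vy [-40.5  34.8]
-26 26 z80 116 vy [-40.1  34.3]
-23 14 z80 113 vy [-36.9  19.6]
-20 8 z80 103 vy [-32.5  24.5]
-17 38 z80 107 vy [-35.5  32.3]
-14 28 z80 113 vy [-35.6  29.8]
-11 23 z80 112 vy [-35.8  32.2]
-8 33 z80 118 vy [-35.6  31.8]
-5 20 z80 122 vy [-29.2  28.2]
-2 23 z80 122 vy [-29.  26.]
1 24 z80 121 vy [-29.1  27.7]
4 19 z80 123 vy [-28.6  27.8]
7 20 z80 122 vy [-28.5  27.9]
10 21 z80 121 vy [-25.1  28. ]
13 24 z80 121 vy [-29.   28.1]
16 21 z80 121 vy [-27.7  28.2]
19 20 z80 121 vy [-21.5  28. ]
22 22 z80 120 vy [-27.8  28.4]
25 18 z80 122 vy [-29.6  26.3]
28 19 z80 120 vy [-28.9  27.4]
31 17 z80 122 vy [-25.9  27.7]
34 19 z80 120 vy [-29.3  26.8]
37 17 z80 121 vy [-29.6  27.9]
```

View pics/c8.png

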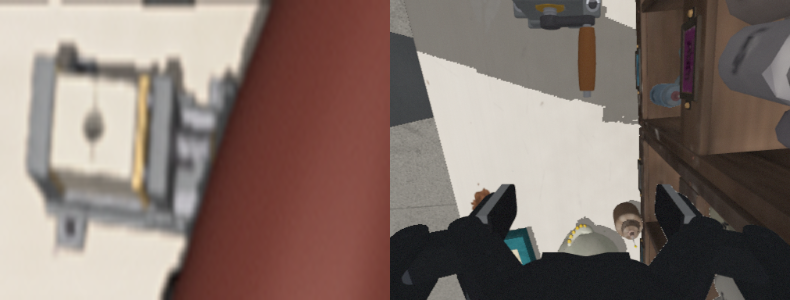

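```bash
python3 -c "
from station import manip;print(manip.job_done())"
```

```text
the job is handed in; nothing more can be done
None
```

The job is handed in: the mould is shut with both halves upright, and the crank is at about 20.2 rad (jaw travel about 38.7 mm). I estimate from the camera images that the plate is pressed back about 6 mm, and the arm was clear of everything at about 21 s.

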